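# Tap the die shoe home in the eyelet press

### The arm

A 7-joint arm with a two-finger parallel gripper is mounted at the origin on the work surface. World frame = base frame: x ahead of the robot, y to its left, z up, the work surface at z = 0. Lengths are in mm, angles in rad, forces in N, time in s.
With the tool pointing down it reaches from about 350 to 775 mm from the base axis. Payload 3.1 kg.
Tool frame: the origin (TCP) lies where the fingers leave the gripper's body, on its centre line; the fingertips stand 73 mm ahead of it and the grasp point (between the pads) lies 54 mm ahead of it; z points along the fingers, y is the line along which they close (so a half turn about z gives the same grasp; the last joint's range is limited). The gripper opens to 85 mm and grips with 20 to 120 N. Pads are 22 mm wide; open, the fingers measure 114 mm over their backs; the gripper's body (76 mm by 85 mm) begins 54 mm behind the grasp point. The pads swing forward as they close: fully open they stand 13 mm farther back than shut.
Start: joints at [1.259, 0.311, 0.014, 1.512, -0.004, 1.319, -0.027], TCP at [146.63, -530.109, 303.904] pointing down, gripper open.
Joint ranges: [-2.7, 2.7], [-0.3, 1.91], [-1.27, 1.3], [0.12, 2.57], [-1.44, 4.58], [0.2, 2.03], [-3.05, 3.05]. Speed limits (rad/s): [2.79, 2.79, 3.14, 3.14, 3.14, 3.14, 3.14].

### API

Orientations are given as a unit quaternion [w, x, y, z].
In Python, from plant import state, capture, hand_in gives the robot as it stands.
- The arm moves only by the tool send_rows, never from a script. Its argument "targets" is a list of rows, each an object of numbers: "dx", "dy", "dz": the shift along the tool's x, y, z in mm; "rx", "ry", "rz": the turn, a rotation vector about the tool's x, y, z in degrees. A call has 1 to 10 rows; each row is the pose to reach, as a shift and turn from the pose commanded when the call began, along the tool's axes at that moment; what a row does not reach only later rows make up. A row lasts 1/10 s, in which the tool goes at most 50 mm and 8.59 degrees, less where a joint would pass 70% of its speed; a pose out of reach is approached as far as the arm can. A call with a gripper value outside its range is refused whole. "hand" is the finger opening in mm, from 0 to 85.4, set as the call begins (left out, the last holds). The fingers move at their own pace and stop on an object; the grip force is fixed at half the most. Time passes only in rows, so rows that repeat a pose let the fingers close. It gives the time, the measured TCP pose, the force, the opening and the grip force at its end, in the units of the state.
- state(): the state, without advancing time (a new reading comes with each control period).
- capture(name): name is "scene" or "top"; returns a dict with "img" (384x512x3 uint8, blue, green, red), "K" (3x3 intrinsics, pixels), "k1" (the pictures are not rectified: a ray, as slopes to the right and down, at radius r is drawn at 1 + k1 r^2 times it, then the intrinsics apply), "rvec" (rotation vector, rad) and "tvec" (3), from world to camera coordinates, as OpenCV has them. Camera axes: x right, y down, z forward; pixel columns grow to the right and rows downward; lengths in mm; the calibration is good to about 2 mm. A picture is of the moment at which its call begins. There is no depth.
- hand_in(): hands the job in; it is judged then, once.
The state is a dict: "time": time; "joint_pos": joint angles; "dq": joint speeds; "effort": joint torques, N m; "eef_pos": TCP position; "ee_rot": TCP orientation; "force": force on the tool from outside, world axes, zero at the start; "torque": the same for the moment, N m; "grip_width": finger opening in mm; "finger_force": force on a finger pad.
Only numpy, scipy, OpenCV 4.12 (cv2) and the standard library are available. Lean on these libraries where they do the work, as an engineer would, in place of code of your own. Each camera call takes 0.05 s, during which the arm holds its last target. There are 200 camera calls.

### The job

In the tailor's workshop, first take the white bobbin that stands in the lane of the eyelet press and set it aside, standing upright on the table top. Then pick up the tapping bar and, with its head, nudge the die shoe along the lane into the hood in small gentle taps until it just meets the depth stop hidden inside: never fling the shoe, touch it with the fingers, or drive the stop back from its setting. Finally lay the bar down flat on the table top, off the press, leaving the other things on the table where they are.

Things in the scene. Friction and masses are not known exactly. Their poses are not given: they have to be found in the camera images.
- press: Grey steel eyelet press, bolted down. Origin: on the table top, under the middle of the hood's mouth; +x points along the lane INTO the hood. Bed plate 10 mm thick, 92 mm wide, x = -165 to +235 mm. On it an open lane 53 mm wide, floor at z = 10 mm, between two rails (9 mm wide, tops at z = 16 mm), from x = -165 mm.
- mouth (a point): Middle of the hood's mouth, on the lane's floor (10 mm above the press's origin, same axes). The hood covers the lane for 130 mm: inside 72 mm wide, ceiling 46 mm above this point, roof top 56 mm, outside 92 mm wide. Behind it stands a column 270 mm tall; the press's arm overhangs the hood from x = 45 mm on, underside 195 mm above this point, with the ram below it.
- stop_face (a point): Middle of the depth stop's front face, unseen inside the hood, 29 mm above the table; axes as the press's. The stop is a steel block 48 mm wide, 34 mm tall, across the lane; its face is set 70 to 95 mm inside the mouth. Held only by friction: pushed with more than about 16 N it is driven back, so stop pushing when the resistance rises.
- shoe: Die shoe: aluminium block 60 mm long (x), 50 mm wide, 28 mm tall with a 40 mm wide step on top up to 38 mm and a steel disc on it, 0.3 to 0.55 kg. It stands in the open lane, its x axis along the lane. Origin: centre of its underside. It slides under about 2 to 6 N and moves only while pushed.
- shoe_nose (a point): Middle of the shoe's leading face (30 mm ahead of its origin along x, 17 mm above its underside): the face that must meet the stop. Axes as the shoe's.
- spool: Empty white plastic bobbin, 75 mm tall, standing in the lane between shoe and hood: a plain tube 34 mm in diameter on a foot flange 44 mm in diameter and 8 mm tall, about 60 g. Origin: centre of its underside, z along the tube.
- bar: Tapping bar, 220 mm long, about 0.25 kg, lying on the table. Wooden handle 24 mm wide, 30 mm tall, from x = -85 to +30 mm; then a 12 mm square steel shaft to a plastic head 30 mm wide, 24 mm tall, whose flat face is at x = +135 mm. Origin: on its underside below the point of balance, the place to grip the handle; x points to the head, z up. All is centred on an axis 15 mm above the underside.
- bar_tip (a point): Centre of the flat face of the bar's head (135 mm ahead of the bar's origin, 15 mm above its underside).
- jar: Bystander: round glass jar with steel lid, 56 mm in diameter, 75 mm tall. Origin: centre of underside.
- pin_tin: Bystander: round flat steel tin, 66 mm in diameter, 28 mm tall. Origin: centre of underside.
- cone_a: Bystander: blue thread cone, 60 mm in diameter, 112 mm tall. Origin: centre of underside.
- cone_b: Bystander: pale thread cone, 60 mm in diameter, 112 mm tall. Origin: centre of underside.
- shears: Bystander: tailor's shears lying flat, x towards the points: from x = -106 to +118 mm, 96 mm wide over the finger loops, 12 mm thick. Origin: near the pivot, on the table.
- tape_case: Bystander: square grey pocket tape case, 56 by 56 by 27 mm. Origin: centre of underside.
There are look-alikes about, which are no part of the job. Leave any green look-alike of the spool alone.

How it is judged:
By the outcome, as a careful person would: the job done as asked, in the order asked, and still so for the second after the job is handed in, with the robot touching nothing.
It also fails if it takes over 72 s, if anything falls off the work surface, if the arm or the gripper's body presses on something with over 40 N, if the wrist force passes 120 N, or if a joint passes its speed limit or range.

## Working session

There is one attempt and no reset: what is moved stays moved. The work goes in short steps, Python scripts to look and compute and a tool call to move; the robot and the scene stay as the last step left them, time stands still between calls to the robot, and variables do not carry over. Pictures are saved under pics/ and viewed, at most 12 in all, crops included, and the job is handed in when it is done.

Besides the shell and the picture viewer there is one more tool, called by a JSON object that holds its "api" and its "payload". send_rows: Moves the arm, as the interface text tells. Its arguments: {"type":"object","properties":{"targets":{"type":"array","items":{"type":"object","properties":{"dx":{"type":"number"},"dy":{"type":"number"},"dz":{"type":"number"},"rx":{"type":"number"},"ry":{"type":"number"},"rz":{"type":"number"}}}},"hand":{"type":"number"}},"required":["targets"]}

```bash
mkdir -p pics; ls; cat > h.py <<'E'
import numpy as np,cv2
from plant import state,capture,hand_in
from scipy.spatial.transform import Rotation as R
def cam(n):
    c=capture(n); c['R']=cv2.Rodrigues(np.array(c['rvec'],float))[0]; c['t']=np.array(c['tvec'],float).ravel(); return c
def ray(c,u,v):
    K=np.array(c['K']); d=np.array([(u-K[0,2])/K[0,0],(v-K[1,2])/K[1,1]]); s=d.copy()
    for _ in range(30): s=d/(1+c['k1']*(s@s))
    w=c['R'].T@np.array([s[0],s[1],1]); o=-c['R'].T@c['t']; return o,w
def onz(c,u,v,z):
    o,w=ray(c,u,v); return o+w*(z-o[2])/w[2]
def proj(c,p):
    q=c['R']@np.array(p,float)+c['t']; s=q[:2]/q[2]; s=s*(1+c['k1']*(s@s)); K=np.array(c['K']); return K[0,0]*s[0]+K[0,2],K[1,1]*s[1]+K[1,2]
def tri(c1,p1,c2,p2):
    o1,w1=ray(c1,*p1);o2,w2=ray(c2,*p2); A=np.stack([w1,-w2],1); s=np.linalg.lstsq(A,o2-o1,rcond=None)[0]
    a,b=o1+w1*s[0],o2+w2*s[1]; return (a+b)/2,np.linalg.norm(a-b)
E
python3 - <<'E'
from h import *
for n in('scene','top'):
    c=cam(n); np.save(f'pics/{n}0.npy',c,allow_pickle=True); cv2.imwrite(f'pics/{n}0.png',cv2.resize(c['img'],(800,600),interpolation=cv2.INTER_CUBIC)); print(n,-c['R'].T@c['t'],np.array(c['K'])[0,0],c['k1'])
s=state();print(s)
E
```

```text
pics
scene [1140.4483767   -77.62454362  967.24305944] 386.13019674069676 -0.021786518868651537
top [ 434.63019576  -46.70456256 1123.31305688] 427.21248050814745 -0.0456279910030586
{'time': 0.1, 'joint_pos': array([ 1.25929996,  0.31166477,  0.01396933,  1.51288514, -0.00437424,
        1.31917111, -0.0271837 ]), 'dq': array([ 0.00083154, -0.00205196, -0.00103217, -0.00446654,  0.00135725,
       -0.00033541, -0.00055258]), 'effort': array([ 5.68304386e-04, -3.80854905e+01,  1.46370437e-01, -2.31240588e+01,
        1.21536880e-02,  8.12944723e-03, -2.15416924e-05]), 'eef_pos': array([ 146.48927011, -529.62904038,  302.9236695 ]), 'ee_rot': array([-1.03102004e-03,  9.90906290e-01,  1.34549710e-01, -1.93624352e-04]), 'force': array([-0.48399681, -0.29500177, -0.07805776]), 'torque': array([-0.01077227, -0.03417604,  0.04108695]), 'finger_force': 0.0, 'grip_width': 85.17102057381913}
```

View pics/scene0.png

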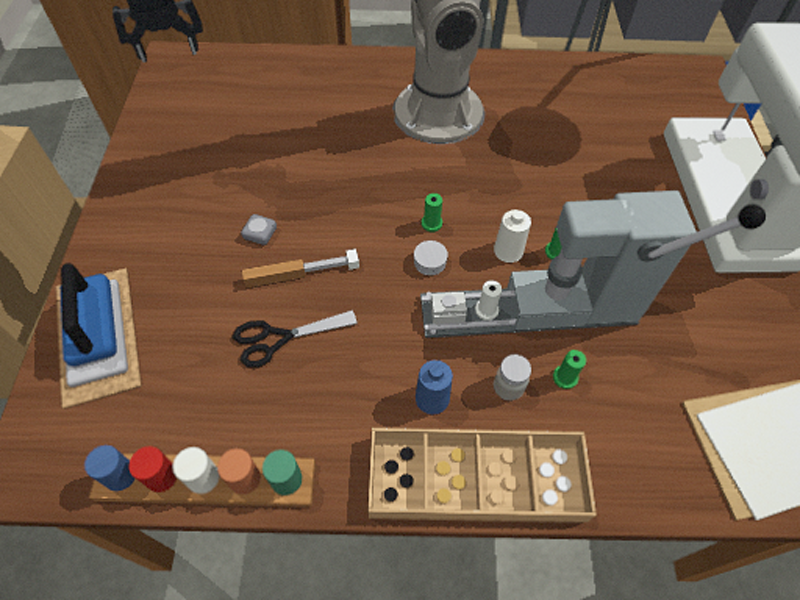

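View pics/top0.png

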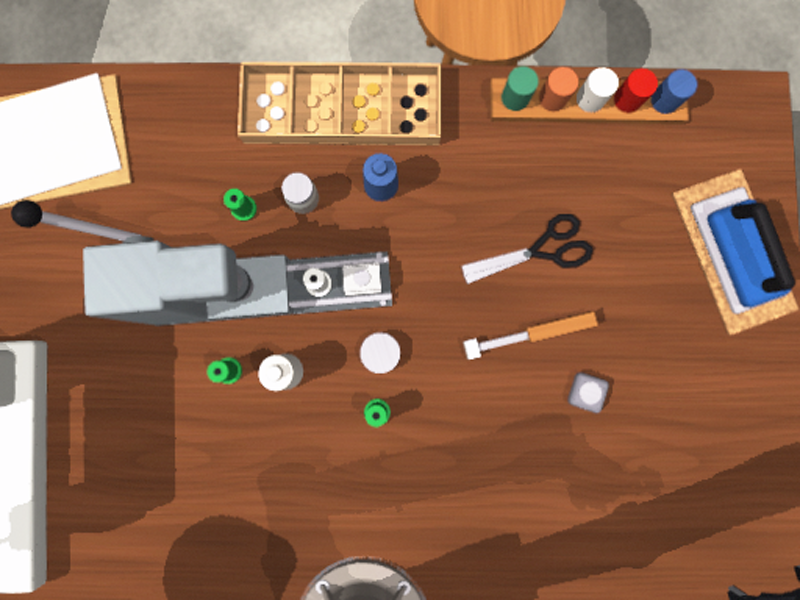

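The scene view shows the press lane with the shoe (450,303) and white bobbin (489,298), and the bar (300,266). The top view shows the bobbin (317,281), shoe (362,278), hood mouth (288,283), bar from (602,316) to its head (470,349), and shears (530,250).
Possible confusions with the bobbin: the green bobbins (238,203), (223,371) and (376,412), the pale cone (280,372), and the white rack cone (600,88). I choose the white one in the lane at (317,281). For the bar, the alternative is the shears blade; I choose the one with the wooden handle. I'll check both in one close crop.

```bash
python3 - <<'E'
from h import *
c=np.load('pics/top0.npy',allow_pickle=True).item()['img']; s=np.load('pics/scene0.npy',allow_pickle=True).item()['img']
f=lambda im,u,v,w,h:cv2.resize(im[v:v+h,u:u+w],(400,300),interpolation=cv2.INTER_CUBIC)
# 5x zoom: 80x60 ; bar 4x:100x75
a=f(c,175,150,80,60);b=f(c,290,190,100,75);d=f(s,265,170,80,60);e=f(s,150,145,100,75)
cv2.imwrite('pics/crop1.png',np.vstack([np.hstack([a,b]),np.hstack([d,e])]))
E
```

```text
(no output)
```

View pics/crop1.png

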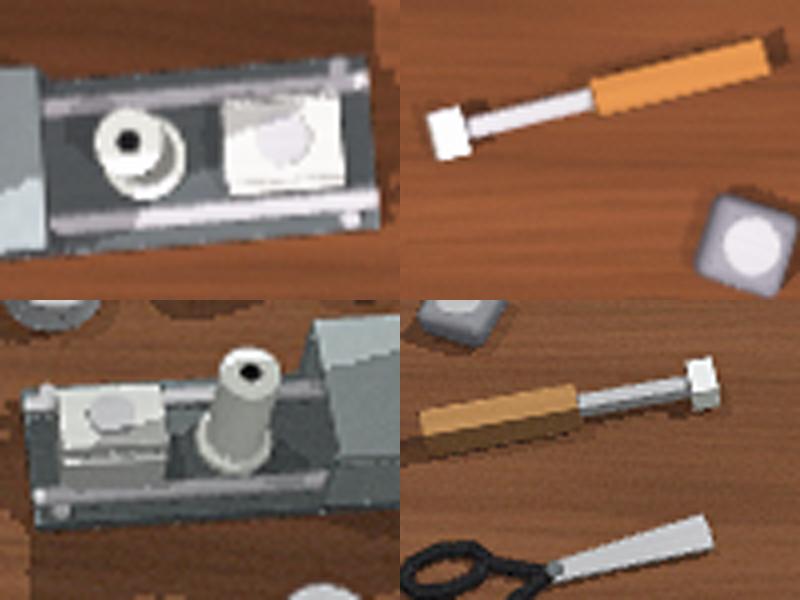

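```bash
python3 - <<'E'
from h import *
np.set_printoptions(precision=1,suppress=True)
t=np.load('pics/top0.npy',allow_pickle=True).item();s=np.load('pics/scene0.npy',allow_pickle=True).item()
off=.5
A=lambda x,y:(175+x/5-.5,150+y/5-.5); B=lambda x,y:(290+(x-400)/4-.5,190+y/4-.5)
D=lambda x,y:(265+x/5-.5,170+(y-300)/5-.5); E=lambda x,y:(150+(x-400)/4-.5,145+(y-300)/4-.5)
print('bed end',[onz(t,*A(*p),10) for p in((370,56),(380,228))],[onz(s,*D(*p),10) for p in((23,395),(38,522))])
print('hood roof',[onz(t,*A(*p),66) for p in((40,65),(46,250))], onz(s,*D(312,320),66))
print('rails16',[onz(t,*A(*p),16) for p in((50,105),(355,75),(55,222),(375,196))])
print('spool top',tri(t,A(128,140),s,D(250,372)),onz(t,*A(128,140),85),onz(s,*D(250,372),85))
print('shoe disc',tri(t,A(283,140),s,D(110,414)),onz(t,*A(283,140),50))
print('shoe corners',[onz(t,*A(*p),38) for p in((223,98),(338,92),(345,185),(230,195))])
print('handle',[onz(t,*B(*p),30) for p in((590,78),(765,38),(772,75),(600,115))])
print('head',[onz(t,*B(*p),27) for p in((427,113),(463,105),(470,152),(436,161))])
print('scene head top',[onz(s,*E(*p),27) for p in((685,365),(712,357))],'handle',[onz(s,*E(*p),30) for p in((420,411),(578,385))])
# masks: handle orange, disc
def rc(c,m,z):
    cs=cv2.findContours(m,cv2.RETR_EXTERNAL,cv2.CHAIN_APPROX_NONE)[0]
    for k in cs:
        if cv2.contourArea(k)>40:
            P=np.array([onz(c,*p[0],z)[:2] for p in k],np.float32);print(cv2.minAreaRect(P))
hsv=cv2.cvtColor(t['img'],cv2.COLOR_BGR2HSV)
m=((hsv[...,0]<22)&(hsv[...,1]>120)&(hsv[...,2]>170)).astype('u1')*255; q=np.zeros_like(m);q[190:225,330:395]=m[190:225,330:395];rc(t,q,30)
# others
for n,p,z in(('jar',(298,183),75),('tin',(380,352),28),('coneA',(379,166),112),('coneB',(281,366),112),('tape',(590,393),27),('g1',(233,198),75),('g2',(219,371),75),('g3',(377,412),75),('shtip',(464,275),6),('shpiv',(528,254),12),('loop',(575,250),12)):
    print(n,onz(t,p[0]/1.5625-.2,p[1]/1.5625-.2,z))
E
```

```text
bed end [array([609.7, -35.7,  10. ]), array([518.9, -41.9,  10. ])] [array([525.7, -42.3,  10. ]), array([610.9, -33.6,  10. ])]
hood roof [array([594.7, 129. ,  66. ]), array([502. , 123.4,  66. ])] [506.4 120.6  66. ]
rails16 [array([581.1, 131.5,  16. ]), array([598.6, -28. ,  16. ]), array([519.8, 127.2,  16. ]), array([535.1, -39.2,  16. ])]
spool top (array([555.1,  80.7,  84.3]), np.float64(2.062271309180603)) [555.1  81.6  85. ] [555.6  79.5  85. ]
shoe disc (array([560.4,   6.6,  46.1]), np.float64(2.1699107806269793)) [560.    7.5  50. ]
shoe corners [array([582.7,  39.2,  38. ]), array([586.4, -19.8,  38. ]), array([538.6, -23.9,  38. ]), array([532.8,  34.7,  38. ])]
handle [array([ 483.8, -263.9,   30. ]), array([ 510.5, -377.3,   30. ]), array([ 486.8, -381.4,   30. ]), array([ 460.2, -270.1,   30. ])]
head [array([ 460.6, -159.7,   27. ]), array([ 465.9, -182.8,   27. ]), array([ 436. , -187.2,   27. ]), array([ 430.1, -165.4,   27. ])]
scene head top [array([ 440.8, -189.5,   27. ]), array([ 432.7, -169.6,   27. ])] handle [array([ 490.6, -381.6,   30. ]), array([ 463.8, -267.7,   30. ])]
((484.33331298828125, -321.9125671386719), (22.924379348754883, 115.22771453857422), 14.360386848449707)
jar [709.3 110.7  75. ]
tin [440.6 -23.7  28. ]
coneA [727.9 -20.3 112. ]
coneB [417.5 123.5 112. ]
tape [ 377. -367.   27.]
g1 [683.9 214.7  75. ]
g2 [407.9 226.7  75. ]
g3 [347.7 -21.1  75. ]
shtip [ 571.4 -163.3    6. ]
shpiv [ 607.4 -270.8   12. ]
loop [ 615.1 -350.7   12. ]
```

```bash
cat >> h.py <<'E'
def plan(x,y,z,yaw):  # grasp-point target (mm), yaw (deg) of tool y; prints tool-axis shift and turn
    s=state(); q=s['ee_rot']; r=R.from_quat([q[1],q[2],q[3],q[0]]); p=s['eef_pos']
    c,n=np.cos(np.radians(yaw)),np.sin(np.radians(yaw)); Y=np.array([c,n,0]);Z=np.array([0,0,-1.]);G=R.from_matrix(np.stack([np.cross(Y,Z),Y,Z],1))
    d=r.inv().apply(np.array([x,y,z+54])-p); rv=np.degrees((r.inv()*G).as_rotvec())
    print('t',round(s['time'],2),'p',p.round(1),'d',d.round(1),'rv',rv.round(2),'F',s['force'].round(2),'w',round(s['grip_width'],1),'ff',round(s['finger_force'],1))
E
python3 -c "
from h import *
plan(555.2,80.8,190,5)"
```

```text
t 0.1 p [ 146.5 -529.6  302.9] d [ 556.7 -479.2   59.9] rv [ -0.1   -0.08 -79.53] F [-0.48 -0.3  -0.08] w 85.2 ff 0.0
```

{"api": "send_rows", "payload": {"targets": [{"dx":270,"dy":-240,"dz":20,"rz":-40},{"dx":270,"dy":-240,"dz":20,"rz":-40},{"dx":270,"dy":-240,"dz":20,"rz":-40},{"dx":270,"dy":-240,"dz":20,"rz":-40},{"dx":270,"dy":-240,"dz":20,"rz":-40},{"dx":270,"dy":-240,"dz":20,"rz":-40},{"dx":270,"dy":-240,"dz":20,"rz":-40},{"dx":270,"dy":-240,"dz":20,"rz":-40}]}}

```text
$.targets[0]: bad value
```

```bash
python3 -c "
from h import *
plan(555.2,80.8,190,5)"
```

```text
t 0.1 p [ 146.5 -529.6  302.9] d [ 556.7 -479.2   59.9] rv [ -0.1   -0.08 -79.53] F [-0.48 -0.3  -0.08] w 85.2 ff 0.0
```

{"api": "send_rows", "payload": {"targets": [{"dx":33,"dy":-28,"dz":3,"rx":0,"ry":0,"rz":-5},{"dx":66,"dy":-56,"dz":6,"rx":0,"ry":0,"rz":-10},{"dx":99,"dy":-85,"dz":9,"rx":0,"ry":0,"rz":-15},{"dx":132,"dy":-113,"dz":12,"rx":0,"ry":0,"rz":-20},{"dx":165,"dy":-141,"dz":15,"rx":0,"ry":0,"rz":-25},{"dx":198,"dy":-170,"dz":18,"rx":0,"ry":0,"rz":-30},{"dx":231,"dy":-198,"dz":21,"rx":0,"ry":0,"rz":-35},{"dx":264,"dy":-226,"dz":24,"rx":0,"ry":0,"rz":-40},{"dx":297,"dy":-255,"dz":27,"rx":0,"ry":0,"rz":-45},{"dx":320,"dy":-275,"dz":30,"rx":0,"ry":0,"rz":-50}]}}

```text
time: 1.1
eef_pos: [382.8, -176.5, 273.7]
ee_rot: [-0.0, 0.839, 0.544, 0.0]
force: [0.8, 0.1, 0.1]
grip_width: 85.1
finger_force: 0.0
```

```bash
python3 -c "
from h import *
plan(555.2,80.8,190,5)"
```

```text
t 1.1 p [ 382.8 -176.5  273.7] d [305.2  52.1  29.9] rv [ 1.000e-02 -5.000e-02 -2.913e+01] F [0.76 0.06 0.15] w 85.1 ff 0.0
```

{"api": "send_rows", "payload": {"targets": [{"dx":45,"dy":8,"dz":5,"rx":0,"ry":0,"rz":-5},{"dx":90,"dy":16,"dz":10,"rx":0,"ry":0,"rz":-10},{"dx":135,"dy":24,"dz":15,"rx":0,"ry":0,"rz":-15},{"dx":180,"dy":32,"dz":20,"rx":0,"ry":0,"rz":-20},{"dx":225,"dy":40,"dz":25,"rx":0,"ry":0,"rz":-25},{"dx":260,"dy":46,"dz":28,"rx":0,"ry":0,"rz":-28},{"dx":285,"dy":50,"dz":30,"rx":0,"ry":0,"rz":-29},{"dx":295,"dy":52,"dz":30,"rx":0,"ry":0,"rz":-29},{"dx":295,"dy":52,"dz":30,"rx":0,"ry":0,"rz":-29},{"dx":295,"dy":52,"dz":30,"rx":0,"ry":0,"rz":-29}]}}

```text
time: 2.1
eef_pos: [551.1, 65.3, 243.6]
ee_rot: [0.0, 0.68, 0.733, -0.001]
force: [-0.8, -0.6, -0.5]
grip_width: 85.6
finger_force: 0.0
```

```bash
python3 - <<'E'
from h import *
plan(555.2,80.8,63,5)
c=cam('scene');t=cam('top')
z=lambda im,u,v:cv2.resize(im[v:v+90,u:u+120],(400,300),interpolation=cv2.INTER_CUBIC)
cv2.imwrite('pics/a1.png',np.hstack([z(c['img'],250,120),z(t['img'],150,130)]))
E
```

```text
t 2.1 p [551.1  65.3 243.6] d [ 15.3   5.4 126.6] rv [-0.07  0.1  -0.64] F [-0.83 -0.57 -0.5 ] w 85.6 ff 0.0
```

View pics/a1.png

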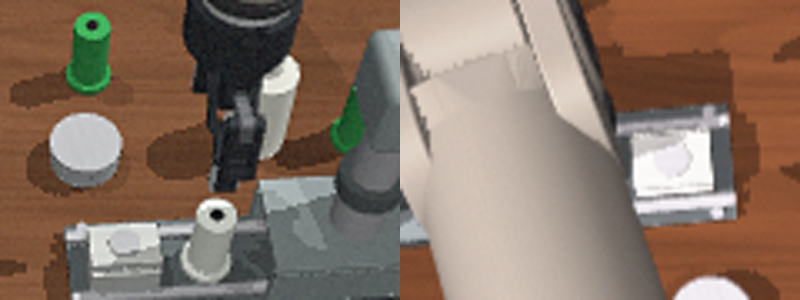

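The gripper hangs over the bobbin, whose top is at crop pixel (217,212), with a gap to the hood. I'll shift the last 15 mm and descend.

{"api": "send_rows", "payload": {"targets": [{"dx":8,"dy":3,"dz":0,"rx":0,"ry":0,"rz":-0.5},{"dx":15,"dy":5,"dz":10,"rx":0,"ry":0,"rz":-0.5},{"dx":15,"dy":5,"dz":30,"rx":0,"ry":0,"rz":-0.5},{"dx":15,"dy":5,"dz":50,"rx":0,"ry":0,"rz":-0.5},{"dx":15,"dy":5,"dz":70,"rx":0,"ry":0,"rz":-0.5},{"dx":15,"dy":5,"dz":90,"rx":0,"ry":0,"rz":-0.5},{"dx":15,"dy":5,"dz":110,"rx":0,"ry":0,"rz":-0.5},{"dx":15,"dy":5,"dz":121,"rx":0,"ry":0,"rz":-0.5},{"dx":15,"dy":5,"dz":126,"rx":0,"ry":0,"rz":-0.5},{"dx":15,"dy":5,"dz":126,"rx":0,"ry":0,"rz":-0.5}]}}

```text
time: 3.2
eef_pos: [555.1, 82.5, 117.4]
ee_rot: [-0.0, 0.676, 0.737, -0.0]
force: [0.1, -1.1, 0.6]
grip_width: 85.1
finger_force: 0.0
```

{"api": "send_rows", "payload": {"hand": 20, "targets": [{"dx":0,"dy":0,"dz":0,"rx":0,"ry":0,"rz":0},{"dx":0,"dy":0,"dz":0,"rx":0,"ry":0,"rz":0},{"dx":0,"dy":0,"dz":0,"rx":0,"ry":0,"rz":0},{"dx":0,"dy":0,"dz":0,"rx":0,"ry":0,"rz":0},{"dx":0,"dy":0,"dz":0,"rx":0,"ry":0,"rz":0},{"dx":0,"dy":0,"dz":0,"rx":0,"ry":0,"rz":0},{"dx":0,"dy":0,"dz":0,"rx":0,"ry":0,"rz":0},{"dx":0,"dy":0,"dz":0,"rx":0,"ry":0,"rz":0}]}}

```text
time: 4.0
eef_pos: [555.9, 82.5, 118.7]
ee_rot: [0.001, 0.676, 0.737, 0.001]
force: [-1.6, 0.5, 4.9]
grip_width: 32.5
finger_force: 59.4
```

```bash
python3 - <<'E'
from h import *
plan(365,-150,140,-15)
E
```

```text
t 4.0 p [555.9  82.5 118.7] d [-215.1 -210.2  -75.6] rv [ 8.000e-02 -1.000e-02  1.996e+01] F [-1.64  0.5   4.94] w 32.5 ff 59.4
```

{"api": "send_rows", "payload": {"targets": [{"dx":0,"dy":0,"dz":-10,"rx":0,"ry":0,"rz":0},{"dx":0,"dy":0,"dz":-35,"rx":0,"ry":0,"rz":0},{"dx":0,"dy":0,"dz":-65,"rx":0,"ry":0,"rz":0},{"dx":-15,"dy":-15,"dz":-90,"rx":0,"ry":0,"rz":1},{"dx":-40,"dy":-40,"dz":-100,"rx":0,"ry":0,"rz":4},{"dx":-68,"dy":-67,"dz":-100,"rx":0,"ry":0,"rz":7},{"dx":-96,"dy":-95,"dz":-100,"rx":0,"ry":0,"rz":10},{"dx":-124,"dy":-123,"dz":-100,"rx":0,"ry":0,"rz":13},{"dx":-152,"dy":-151,"dz":-100,"rx":0,"ry":0,"rz":16},{"dx":-180,"dy":-178,"dz":-100,"rx":0,"ry":0,"rz":19}]}}

```text
time: 5.0
eef_pos: [392.0, -113.3, 217.9]
ee_rot: [-0.0, 0.789, 0.615, -0.0]
force: [-0.5, 0.1, -1.6]
grip_width: 33.1
finger_force: 59.5
```

```bash
python3 - <<'E'
from h import *
plan(365,-150,55.5,-15)
E
```

```text
t 5.0 p [ 392.  -113.3  217.9] d [-42.2 -17.1 108.5] rv [-0.02  0.01  0.85] F [-0.51  0.09 -1.6 ] w 33.1 ff 59.5
```

{"api": "send_rows", "payload": {"targets": [{"dx":-20,"dy":-9,"dz":10,"rx":0,"ry":0,"rz":1},{"dx":-38,"dy":-16,"dz":30,"rx":0,"ry":0,"rz":1},{"dx":-42,"dy":-17,"dz":50,"rx":0,"ry":0,"rz":1},{"dx":-42,"dy":-17,"dz":70,"rx":0,"ry":0,"rz":1},{"dx":-42,"dy":-17,"dz":88,"rx":0,"ry":0,"rz":1},{"dx":-42,"dy":-17,"dz":98,"rx":0,"ry":0,"rz":1},{"dx":-42,"dy":-17,"dz":104,"rx":0,"ry":0,"rz":1},{"dx":-42,"dy":-17,"dz":107,"rx":0,"ry":0,"rz":1},{"dx":-42,"dy":-17,"dz":107,"rx":0,"ry":0,"rz":1},{"dx":-42,"dy":-17,"dz":107,"rx":0,"ry":0,"rz":1}]}}

```text
time: 6.0
eef_pos: [367.4, -149.1, 111.4]
ee_rot: [0.001, 0.793, 0.609, 0.0]
force: [0.6, 0.2, -0.2]
grip_width: 33.0
finger_force: 59.5
```

```bash
python3 - <<'E'
from h import *
plan(365,-150,55,-15)
c=cam('scene')
cv2.imwrite('pics/a2.png',cv2.resize(c['img'][90:210,180:340],(640,480),interpolation=cv2.INTER_CUBIC))
E
```

```text
t 6.0 p [ 367.4 -149.1  111.4] d [-1.5 -2.1  2.4] rv [ 0.07  0.02 -0.03] F [ 0.56  0.15 -0.15] w 33.0 ff 59.5
```

View pics/a2.png

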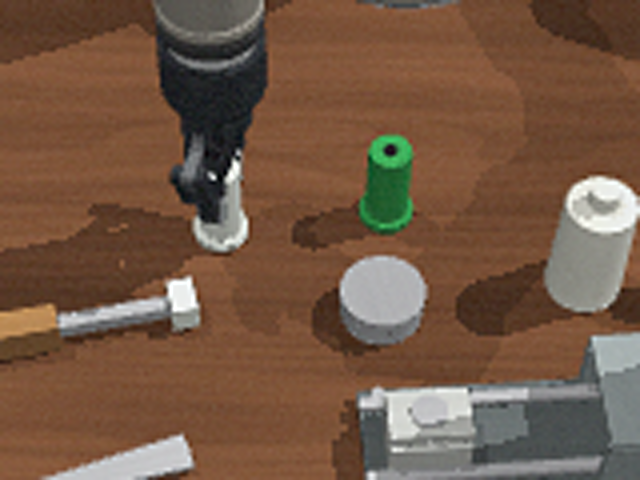

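The bobbin hangs upright just over the table at (221,235), clear of the bar head (183,303); the lane is open and the shoe unmoved. I'll lower it gently and watch the force.

{"api": "send_rows", "payload": {"targets": [{"dx":0,"dy":0,"dz":0.5,"rx":0,"ry":0,"rz":0},{"dx":0,"dy":0,"dz":1,"rx":0,"ry":0,"rz":0},{"dx":0,"dy":0,"dz":1.5,"rx":0,"ry":0,"rz":0},{"dx":0,"dy":0,"dz":2,"rx":0,"ry":0,"rz":0},{"dx":0,"dy":0,"dz":2,"rx":0,"ry":0,"rz":0}]}}

```text
time: 6.55
eef_pos: [366.9, -149.0, 108.8]
ee_rot: [-0.0, 0.794, 0.608, -0.0]
force: [-0.4, -0.6, -1.0]
grip_width: 32.9
finger_force: 59.5
```

{"api": "send_rows", "payload": {"targets": [{"dx":0,"dy":0,"dz":0.5,"rx":0,"ry":0,"rz":0},{"dx":0,"dy":0,"dz":0.5,"rx":0,"ry":0,"rz":0},{"dx":0,"dy":0,"dz":1,"rx":0,"ry":0,"rz":0},{"dx":0,"dy":0,"dz":1,"rx":0,"ry":0,"rz":0}]}}

```text
time: 6.95
eef_pos: [366.9, -149.0, 108.6]
ee_rot: [0.0, 0.794, 0.609, -0.0]
force: [-4.0, 0.4, 9.3]
grip_width: 32.9
finger_force: 60.3
```

{"api": "send_rows", "payload": {"hand": 60, "targets": [{"dx":0,"dy":0,"dz":0,"rx":0,"ry":0,"rz":0},{"dx":0,"dy":0,"dz":0,"rx":0,"ry":0,"rz":0},{"dx":0,"dy":0,"dz":0,"rx":0,"ry":0,"rz":0},{"dx":0,"dy":0,"dz":0,"rx":0,"ry":0,"rz":0},{"dx":0,"dy":0,"dz":-15,"rx":0,"ry":0,"rz":0},{"dx":0,"dy":0,"dz":-40,"rx":0,"ry":0,"rz":0},{"dx":0,"dy":0,"dz":-80,"rx":0,"ry":0,"rz":0},{"dx":0,"dy":0,"dz":-100,"rx":0,"ry":0,"rz":0}]}}

```text
time: 7.75
eef_pos: [368.1, -149.2, 210.4]
ee_rot: [0.002, 0.793, 0.609, 0.001]
force: [0.2, -0.3, -0.1]
grip_width: 59.3
finger_force: 0.0
```

```bash
python3 - <<'E'
from h import *
plan(477.7,-294.5,110,14)
E
```

```text
t 7.75 p [ 368.1 -149.2  210.4] d [-111.9  143.3   47.1] rv [  0.22   0.1  -29.03] F [ 0.21 -0.26 -0.13] w 59.3 ff 0.0
```

{"api": "send_rows", "payload": {"hand": 70, "targets": [{"dx":-14,"dy":18,"dz":0,"rx":0,"ry":0,"rz":-4},{"dx":-30,"dy":38,"dz":0,"rx":0,"ry":0,"rz":-8},{"dx":-50,"dy":64,"dz":0,"rx":0,"ry":0,"rz":-13},{"dx":-70,"dy":90,"dz":5,"rx":0,"ry":0,"rz":-18},{"dx":-90,"dy":115,"dz":15,"rx":0,"ry":0,"rz":-23},{"dx":-105,"dy":134,"dz":30,"rx":0,"ry":0,"rz":-27},{"dx":-112,"dy":143,"dz":42,"rx":0,"ry":0,"rz":-29},{"dx":-112,"dy":143,"dz":47,"rx":0,"ry":0,"rz":-29},{"dx":-112,"dy":143,"dz":47,"rx":0,"ry":0,"rz":-29},{"dx":-112,"dy":143,"dz":47,"rx":0,"ry":0,"rz":-29}]}}

```text
time: 8.75
eef_pos: [475.8, -293.2, 161.2]
ee_rot: [-0.0, 0.616, 0.788, 0.0]
force: [-0.6, 0.3, 0.4]
grip_width: 69.8
finger_force: 0.0
```

```bash
python3 - <<'E'
from h import *
np.set_printoptions(precision=1,suppress=True)
plan(477.7,-294.5,26,14)
c=cam('scene');t=cam('top')
z=lambda im,u,v:cv2.resize(im[v:v+90,u:u+120],(400,300),interpolation=cv2.INTER_CUBIC)
cv2.imwrite('pics/a3.png',np.hstack([z(c['img'],140,90),z(t['img'],290,180)]))
E
```

```text
t 8.75 p [ 475.8 -293.2  161.2] d [-1.7  1.6 81.2] rv [-0. -0. -0.] F [-0.6  0.3  0.5] w 69.8 ff 0.0
```

View pics/a3.png

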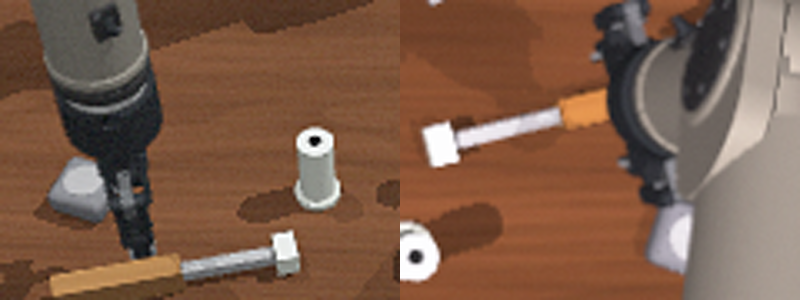

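The bobbin stands upright on the table (316,165). The open fingers straddle the handle, and the tape case (85,190) is clear of them. Descending.

{"api": "send_rows", "payload": {"targets": [{"dx":-2,"dy":2,"dz":15,"rx":0,"ry":0,"rz":0},{"dx":-2,"dy":2,"dz":35,"rx":0,"ry":0,"rz":0},{"dx":-2,"dy":2,"dz":55,"rx":0,"ry":0,"rz":0},{"dx":-2,"dy":2,"dz":70,"rx":0,"ry":0,"rz":0},{"dx":-2,"dy":2,"dz":78,"rx":0,"ry":0,"rz":0},{"dx":-2,"dy":2,"dz":81,"rx":0,"ry":0,"rz":0},{"dx":-2,"dy":2,"dz":81,"rx":0,"ry":0,"rz":0}]}}

```text
time: 9.55
eef_pos: [478.5, -295.7, 79.8]
ee_rot: [0.0, 0.616, 0.788, 0.0]
force: [-0.9, -0.2, -0.3]
grip_width: 69.9
finger_force: 0.0
```

{"api": "send_rows", "payload": {"hand": 10, "targets": [{"dx":0,"dy":0,"dz":0,"rx":0,"ry":0,"rz":0},{"dx":0,"dy":0,"dz":0,"rx":0,"ry":0,"rz":0},{"dx":0,"dy":0,"dz":0,"rx":0,"ry":0,"rz":0},{"dx":0,"dy":0,"dz":0,"rx":0,"ry":0,"rz":0},{"dx":0,"dy":0,"dz":0,"rx":0,"ry":0,"rz":0},{"dx":0,"dy":0,"dz":0,"rx":0,"ry":0,"rz":0},{"dx":0,"dy":0,"dz":0,"rx":0,"ry":0,"rz":0},{"dx":0,"dy":0,"dz":0,"rx":0,"ry":0,"rz":0}]}}

```text
time: 10.35
eef_pos: [479.1, -296.0, 80.8]
ee_rot: [0.001, 0.616, 0.788, 0.0]
force: [-0.3, 0.8, 5.8]
grip_width: 22.9
finger_force: 60.4
```

```bash
python3 - <<'E'
from h import *
plan(477.7,-294.5,110,14)
E
```

```text
t 10.35 p [ 479.1 -296.    80.8] d [  1.7  -0.9 -83.2] rv [ 0.07  0.08 -0.04] F [-0.28  0.78  5.85] w 22.9 ff 60.4
```

{"api": "send_rows", "payload": {"targets": [{"dx":0,"dy":0,"dz":-5,"rx":0,"ry":0,"rz":0},{"dx":0,"dy":0,"dz":-15,"rx":0,"ry":0,"rz":0},{"dx":0,"dy":0,"dz":-30,"rx":0,"ry":0,"rz":0},{"dx":0,"dy":0,"dz":-45,"rx":0,"ry":0,"rz":0},{"dx":0,"dy":0,"dz":-60,"rx":0,"ry":0,"rz":0},{"dx":0,"dy":0,"dz":-75,"rx":0,"ry":0,"rz":0},{"dx":0,"dy":0,"dz":-80,"rx":0,"ry":0,"rz":0},{"dx":0,"dy":0,"dz":-80,"rx":0,"ry":0,"rz":0}]}}

```text
time: 11.15
eef_pos: [478.9, -296.0, 161.2]
ee_rot: [0.001, 0.616, 0.788, 0.0]
force: [-0.5, -0.1, -2.0]
grip_width: 22.7
finger_force: 59.6
```

```bash
python3 - <<'E'
from h import *
plan(576,-181,106,5)
E
```

```text
t 11.15 p [ 478.9 -296.   161.2] d [ 88.2 121.9   1.3] rv [0.1  0.1  8.96] F [-0.52 -0.13 -1.99] w 22.7 ff 59.6
```

{"api": "send_rows", "payload": {"targets": [{"dx":8,"dy":12,"dz":0,"rx":0,"ry":0,"rz":1},{"dx":20,"dy":28,"dz":0,"rx":0,"ry":0,"rz":2},{"dx":36,"dy":50,"dz":0,"rx":0,"ry":0,"rz":4},{"dx":52,"dy":72,"dz":0,"rx":0,"ry":0,"rz":6},{"dx":68,"dy":94,"dz":0,"rx":0,"ry":0,"rz":8},{"dx":80,"dy":111,"dz":0,"rx":0,"ry":0,"rz":9},{"dx":88,"dy":122,"dz":1,"rx":0,"ry":0,"rz":9},{"dx":88,"dy":122,"dz":1,"rx":0,"ry":0,"rz":9},{"dx":88,"dy":122,"dz":1,"rx":0,"ry":0,"rz":9}]}}

```text
time: 12.05
eef_pos: [574.6, -181.8, 158.2]
ee_rot: [-0.001, 0.676, 0.737, -0.001]
force: [0.2, -0.2, -2.8]
grip_width: 22.9
finger_force: 59.5
```

```bash
python3 - <<'E'
from h import *
plan(576,-181,38.8,5)
c=cam('scene');t=cam('top')
np.save('pics/scene1.npy',c,allow_pickle=True);np.save('pics/top1.npy',t,allow_pickle=True)
z=lambda im,u,v:cv2.resize(im[v:v+75,u:u+100],(400,300),interpolation=cv2.INTER_CUBIC)
cv2.imwrite('pics/a4.png',np.vstack([np.hstack([z(c['img'],200,140),z(c['img'],270,150)]),np.hstack([z(t['img'],170,140),z(t['img'],230,140)])]))
E
```

```text
t 12.05 p [ 574.6 -181.8  158.2] d [ 0.8  1.6 65.4] rv [-0.13  0.04 -0.05] F [ 0.22 -0.2  -2.79] w 22.9 ff 59.5
```

View pics/a4.png

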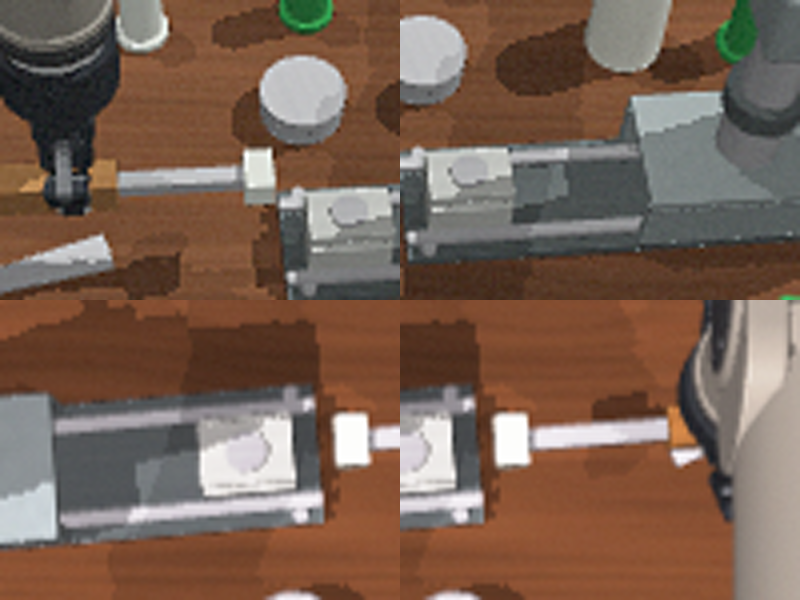

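```bash
python3 - <<'E'
from h import *
np.set_printoptions(precision=1,suppress=True)
t=np.load('pics/top1.npy',allow_pickle=True).item();s=np.load('pics/scene1.npy',allow_pickle=True).item()
A=lambda x,y:(170+x/4-.5,140+(y-300)/4-.5); B=lambda x,y:(230+(x-400)/4-.5,140+(y-300)/4-.5); S=lambda x,y:(200+x/4-.5,140+y/4-.5);S2=lambda x,y:(270+(x-400)/4-.5,150+y/4-.5)
f=lambda l,c,M,z:print(l,*[onz(c,*M(*p),z)[:2] for p in L])
L=[(496,413),(496,467)];f('face',t,B,104)
L=[(532,440),(665,430)];f('shaft',t,B,98.4)
L=[(273,149),(245,152)];f('headS top far edge',s,S,104)
L=[(118,177),(240,172)];f('shaftS',s,S,98.4)
L=[(55,425),(300,397),(62,519),(318,500)];f('rails',t,A,16)
L=[(60,399),(308,386)];f('bed+x',t,A,10)
L=[(408,260),(800,235)];f('bedS+x',s,S2,0)
L=[(540,153),(636,147),(435,240),(640,220)];f('railsS',s,S2,16)
# subpixel: edge profiles of rails in top via columns
g=cv2.cvtColor(t['img'],cv2.COLOR_BGR2GRAY).astype(int)
for u in (186,192,198,204,210,216,240,246): print(u,g[160:202,u].tolist())
E
```

```text
face [577.8 -48.8] [545.1 -49.2]
shaft [562.4 -70.8] [ 569.3 -151.2]
headS top far edge [548.4 -49.5] [551.4 -68.4]
shaftS [ 570.2 -153.5] [564.  -71.5]
rails [580.5 134.7] [600.5 -25.4] [518.9 128.5] [533.  -37.9]
bed+x [598.5 132.9] [608.8 -30.4]
bedS+x [607.4 -34.9] [579.6 249.7]
railsS [524.2  61.5] [517.  132.7] [599.6 -16.4] [579.4 130.6]
186 [73, 75, 75, 73, 68, 67, 73, 88, 84, 116, 173, 172, 164, 121, 86, 86, 87, 85, 83, 86, 87, 85, 85, 85, 86, 85, 84, 85, 85, 84, 84, 85, 92, 127, 173, 168, 133, 78, 73, 74, 80, 85]
192 [72, 77, 75, 74, 72, 77, 88, 83, 96, 136, 169, 172, 154, 84, 84, 84, 84, 85, 84, 88, 85, 85, 84, 83, 84, 85, 83, 87, 84, 81, 84, 85, 110, 157, 173, 164, 117, 86, 85, 105, 130, 100]
198 [73, 73, 74, 74, 74, 74, 84, 86, 114, 168, 169, 162, 118, 83, 85, 83, 85, 83, 85, 85, 85, 84, 84, 84, 84, 86, 86, 87, 84, 82, 86, 99, 138, 172, 172, 153, 100, 124, 124, 111, 81, 89]
204 [70, 72, 75, 75, 81, 88, 85, 99, 140, 171, 170, 151, 86, 86, 84, 86, 82, 85, 85, 86, 97, 121, 123, 123, 124, 121, 114, 89, 87, 87, 86, 132, 216, 234, 226, 166, 123, 118, 104, 96, 88, 89]
210 [69, 71, 73, 72, 75, 84, 85, 115, 172, 171, 159, 115, 85, 85, 86, 85, 84, 84, 86, 99, 117, 106, 109, 108, 109, 107, 108, 105, 105, 107, 119, 171, 217, 216, 193, 107, 111, 110, 100, 74, 86, 87]
216 [56, 58, 59, 65, 73, 70, 84, 118, 142, 139, 114, 72, 73, 74, 74, 73, 72, 84, 109, 109, 110, 107, 110, 110, 108, 110, 106, 105, 106, 106, 152, 218, 217, 204, 148, 112, 109, 108, 95, 89, 86, 86]
240 [56, 60, 89, 93, 95, 122, 148, 159, 169, 168, 234, 235, 235, 234, 236, 237, 238, 237, 235, 235, 234, 235, 236, 236, 224, 190, 227, 164, 151, 221, 221, 208, 145, 109, 115, 124, 115, 105, 104, 101, 99, 97]
246 [59, 66, 73, 73, 139, 222, 220, 193, 89, 74, 72, 73, 72, 71, 72, 71, 74, 76, 86, 86, 84, 85, 88, 89, 84, 84, 98, 136, 196, 240, 241, 229, 187, 229, 222, 152, 90, 105, 104, 102, 99, 96]
```

```bash
python3 - <<'E'
from h import *
t=np.load('pics/top1.npy',allow_pickle=True).item()
for n,P in(('out',[(186,169.2),(192,168.8),(198,168.3),(204,167.7),(210,167.2),(216,166.7),(246,163.9)]),('in',[(186,193.05),(192,192.4),(198,191.8),(204,191),(210,190.7),(216,189.7),(246,187.1)])):
    X=np.array([onz(t,*p,16)[:2] for p in P]); k=np.polyfit(X[:,1],X[:,0],1); print(n,k,np.degrees(np.arctan(k[0])),(X[:,0]-np.polyval(k,X[:,1])).round(1))
    print(np.polyval(k,[-40,0,126]).round(1))
E
```

```text
out [-1.00145758e-01  5.97090417e+02] -5.718861640470698 [ 0.3 -0.1 -0.2  0.  -0.1 -0.2  0.2]
[601.1 597.1 584.5]
in [-1.10277738e-01  5.36159918e+02] -6.293020956039064 [-0.3 -0.1 -0.1  0.4 -0.4  0.7 -0.3]
[540.6 536.2 522.3]
```

```bash
python3 - <<'E'
from h import *
plan(578.5,-182,41.5,5.5)
E
```

```text
t 12.15 p [ 574.4 -183.1  158.5] d [ 0.8  4.3 63. ] rv [-0.11  0.08 -0.69] F [ 1.   -0.56 -2.72] w 22.9 ff 59.5
```

{"api": "send_rows", "payload": {"targets": [{"dx":0,"dy":2,"dz":5,"rx":0,"ry":0,"rz":-0.6},{"dx":0,"dy":4,"dz":15,"rx":0,"ry":0,"rz":-0.6},{"dx":0,"dy":4,"dz":28,"rx":0,"ry":0,"rz":-0.6},{"dx":0,"dy":4,"dz":42,"rx":0,"ry":0,"rz":-0.6},{"dx":0,"dy":4,"dz":54,"rx":0,"ry":0,"rz":-0.6},{"dx":0,"dy":4,"dz":60,"rx":0,"ry":0,"rz":-0.6},{"dx":0,"dy":4,"dz":63,"rx":0,"ry":0,"rz":-0.6},{"dx":0,"dy":4,"dz":63,"rx":0,"ry":0,"rz":-0.6},{"dx":0,"dy":4,"dz":63,"rx":0,"ry":0,"rz":-0.6}]}}

```text
time: 13.05
eef_pos: [580.0, -180.6, 96.4]
ee_rot: [0.001, 0.672, 0.741, 0.0]
force: [-0.9, -1.2, -2.6]
grip_width: 22.6
finger_force: 59.5
```

```bash
python3 - <<'E'
from h import *
plan(576.5,-162,41.5,5.5)
c=cam('scene');t=cam('top')
np.save('pics/scene2.npy',c,allow_pickle=True);np.save('pics/top2.npy',t,allow_pickle=True)
z=lambda im,u,v:cv2.resize(im[v:v+60,u:u+80],(400,300),interpolation=cv2.INTER_CUBIC)
cv2.imwrite('pics/a5.png',np.hstack([z(c['img'],235,165),z(t['img'],210,145)]))
E
```

```text
t 13.05 p [ 580.  -180.6   96.4] d [18.8 -1.7  0.9] rv [0.07 0.02 0.06] F [-0.87 -1.18 -2.59] w 22.6 ff 59.5
```

View pics/a5.png

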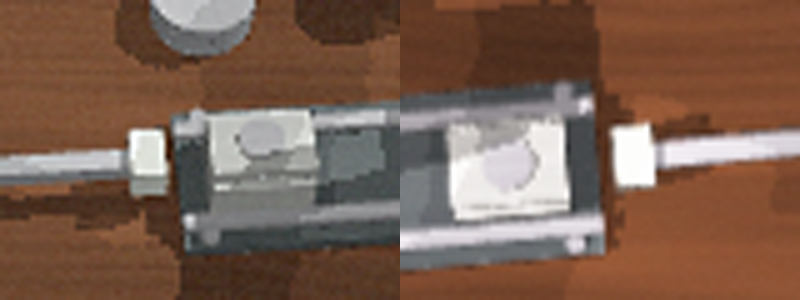

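The head (148,160 left panel; 633,155 right) is level with the shoe's rear and aligned with the lane, about 20 mm behind it. Advancing gently to contact.

{"api": "send_rows", "payload": {"targets": [{"dx":3,"dy":-0.5,"dz":0,"rx":0,"ry":0,"rz":0},{"dx":6,"dy":-1,"dz":0,"rx":0,"ry":0,"rz":0},{"dx":9,"dy":-1,"dz":0,"rx":0,"ry":0,"rz":0},{"dx":12,"dy":-1,"dz":0,"rx":0,"ry":0,"rz":0},{"dx":14,"dy":-1,"dz":0,"rx":0,"ry":0,"rz":0},{"dx":16,"dy":-1,"dz":0,"rx":0,"ry":0,"rz":0},{"dx":18,"dy":-1,"dz":0,"rx":0,"ry":0,"rz":0},{"dx":20,"dy":-1,"dz":0,"rx":0,"ry":0,"rz":0},{"dx":22,"dy":-1,"dz":0,"rx":0,"ry":0,"rz":0},{"dx":24,"dy":-1,"dz":0,"rx":0,"ry":0,"rz":0}]}}

```text
time: 14.15
eef_pos: [576.2, -156.6, 95.9]
ee_rot: [0.0, 0.672, 0.741, -0.0]
force: [0.2, -0.0, -1.8]
grip_width: 23.0
finger_force: 59.5
```

{"api": "send_rows", "payload": {"targets": [{"dx":2,"dy":0,"dz":0,"rx":0,"ry":0,"rz":0},{"dx":4,"dy":0,"dz":0,"rx":0,"ry":0,"rz":0},{"dx":6,"dy":0,"dz":0,"rx":0,"ry":0,"rz":0},{"dx":8,"dy":0,"dz":0,"rx":0,"ry":0,"rz":0},{"dx":10,"dy":0,"dz":0,"rx":0,"ry":0,"rz":0},{"dx":12,"dy":0,"dz":0,"rx":0,"ry":0,"rz":0},{"dx":14,"dy":0,"dz":0,"rx":0,"ry":0,"rz":0},{"dx":16,"dy":0,"dz":0,"rx":0,"ry":0,"rz":0},{"dx":18,"dy":0,"dz":0,"rx":0,"ry":0,"rz":0},{"dx":20,"dy":0,"dz":0,"rx":0,"ry":0,"rz":0}]}}

```text
time: 15.15
eef_pos: [574.3, -136.7, 95.9]
ee_rot: [0.0, 0.672, 0.741, -0.0]
force: [-0.2, -3.8, -2.0]
grip_width: 22.7
finger_force: 59.6
```

```bash
python3 - <<'E'
from h import *
plan(576.5,-162,41.5,5.5)
c=cam('scene')
z=lambda im,u,v:cv2.resize(im[v:v+60,u:u+80],(480,360),interpolation=cv2.INTER_CUBIC)
cv2.imwrite('pics/a6.png',z(c['img'],245,160))
g=cv2.cvtColor(c['img'],cv2.COLOR_BGR2GRAY)
E
```

```text
t 15.15 p [ 574.3 -136.7   95.9] d [-25.4  -0.2   0.4] rv [-0.    0.    0.07] F [-0.17 -3.83 -2.01] w 22.7 ff 59.6
```

View pics/a6.png

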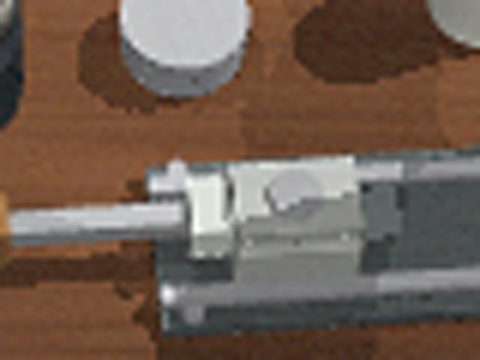

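The head touches the shoe's rear at crop (233,205); the disc is at (298,193), and the resistance is 3.8 N. Next: shoe position and remaining travel.

```bash
python3 - <<'E'
from h import *
c=cam('scene')
print(onz(c,245+298/6-.5,160+193/6-.5,50).round(1),onz(c,245+298/6-.5,160+193/6-.5,48).round(1))
# shoe rear/nose top edges of step z48 at far (−x) side
for p in((232,168),(352,158)): print(onz(c,245+p[0]/6-.5,160+p[1]/6-.5,48).round(1))
t=cam('top'); hsv=cv2.cvtColor(t['img'],cv2.COLOR_BGR2HSV)
m=((hsv[...,1]<40)&(hsv[...,2]>200)).astype('u1'); n,l,st,ce=cv2.connectedComponentsWithStats(m)
for i in range(1,n):
    if st[i,4]>60 and 180<ce[i][0]<270 and 150<ce[i][1]<210:
        u,v,w,h=st[i,:4]; print(st[i],onz(t,u,v+h/2,38).round(1),onz(t,u+w,v+h/2,38).round(1))
E
```

```text
[560.1  26.8  50. ] [558.9  27.   48. ]
[545.7  -3.8  48. ]
[538.5  53.3  48. ]
[212 172  32  18 358] [551.9  56.8  38. ] [552.7 -25.   38. ]
[245 174  31   6 122] [563.  -27.5  38. ] [ 563.8 -106.8   38. ]
[202 188  49   7 147] [524.7  81.7  38. ] [526.  -43.2  38. ]
```

{"api": "send_rows", "payload": {"targets": [{"dx":3,"dy":0,"dz":0,"rx":0,"ry":0,"rz":0},{"dx":6,"dy":0,"dz":0,"rx":0,"ry":0,"rz":0},{"dx":9,"dy":0,"dz":0,"rx":0,"ry":0,"rz":0},{"dx":12,"dy":0,"dz":0,"rx":0,"ry":0,"rz":0},{"dx":15,"dy":0,"dz":0,"rx":0,"ry":0,"rz":0},{"dx":18,"dy":0,"dz":0,"rx":0,"ry":0,"rz":0},{"dx":21,"dy":0,"dz":0,"rx":0,"ry":0,"rz":0},{"dx":24,"dy":0,"dz":0,"rx":0,"ry":0,"rz":0},{"dx":27,"dy":0,"dz":0,"rx":0,"ry":0,"rz":0},{"dx":30,"dy":0,"dz":0,"rx":0,"ry":0,"rz":0}]}}

```text
time: 16.3
eef_pos: [571.3, -106.8, 95.9]
ee_rot: [-0.0, 0.672, 0.741, -0.0]
force: [1.0, -3.5, -1.5]
grip_width: 22.7
finger_force: 59.5
```

{"api": "send_rows", "payload": {"targets": [{"dx":3,"dy":0,"dz":0,"rx":0,"ry":0,"rz":0},{"dx":6,"dy":0,"dz":0,"rx":0,"ry":0,"rz":0},{"dx":9,"dy":0,"dz":0,"rx":0,"ry":0,"rz":0},{"dx":12,"dy":0,"dz":0,"rx":0,"ry":0,"rz":0},{"dx":15,"dy":0,"dz":0,"rx":0,"ry":0,"rz":0},{"dx":18,"dy":0,"dz":0,"rx":0,"ry":0,"rz":0},{"dx":21,"dy":0,"dz":0,"rx":0,"ry":0,"rz":0},{"dx":24,"dy":0,"dz":0,"rx":0,"ry":0,"rz":0},{"dx":27,"dy":0,"dz":0,"rx":0,"ry":0,"rz":0},{"dx":30,"dy":0,"dz":0,"rx":0,"ry":0,"rz":0}]}}

```text
time: 17.3
eef_pos: [568.4, -76.9, 95.9]
ee_rot: [-0.0, 0.672, 0.741, -0.0]
force: [-0.5, -2.9, -1.3]
grip_width: 22.7
finger_force: 59.5
```

```bash
python3 - <<'E'
from h import *
plan(566.4,-50,42,5.6)
c=cam('scene');t=cam('top')
z=lambda im,u,v:cv2.resize(im[v:v+75,u:u+100],(400,300),interpolation=cv2.INTER_CUBIC)
cv2.imwrite('pics/a7.png',np.hstack([z(c['img'],260,140),z(t['img'],160,145)]))
E
```

```text
t 17.3 p [568.4 -76.9  95.9] d [26.9  0.6 -0.1] rv [-0.01 -0.   -0.04] F [-0.46 -2.85 -1.33] w 22.7 ff 59.5
```

View pics/a7.png

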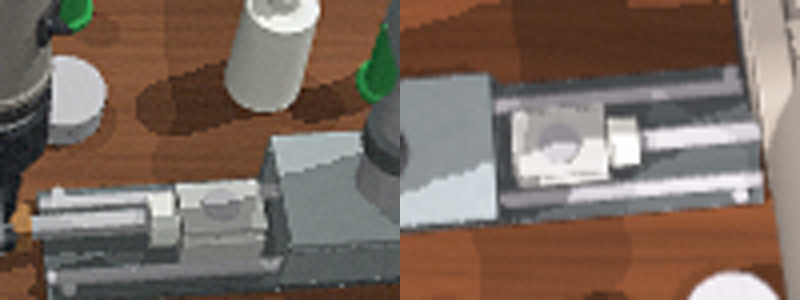

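The shoe's nose is about 10 mm before the mouth (left panel 268,215), and bar and shoe are straight in the lane. 80 mm at least remain, so I'll push 60 more.

{"api": "send_rows", "payload": {"targets": [{"dx":3,"dy":0,"dz":0,"rx":0,"ry":0,"rz":0},{"dx":6,"dy":0,"dz":0,"rx":0,"ry":0,"rz":0},{"dx":9,"dy":0,"dz":0,"rx":0,"ry":0,"rz":0},{"dx":12,"dy":0,"dz":0,"rx":0,"ry":0,"rz":0},{"dx":15,"dy":0,"dz":0,"rx":0,"ry":0,"rz":0},{"dx":18,"dy":0,"dz":0,"rx":0,"ry":0,"rz":0},{"dx":21,"dy":0,"dz":0,"rx":0,"ry":0,"rz":0},{"dx":24,"dy":0,"dz":0,"rx":0,"ry":0,"rz":0},{"dx":27,"dy":0,"dz":0,"rx":0,"ry":0,"rz":0},{"dx":30,"dy":0,"dz":0,"rx":0,"ry":0,"rz":0}]}}

```text
time: 18.4
eef_pos: [565.5, -47.0, 95.9]
ee_rot: [0.0, 0.672, 0.741, -0.0]
force: [-0.6, -3.0, -2.5]
grip_width: 22.9
finger_force: 59.5
```

{"api": "send_rows", "payload": {"targets": [{"dx":3,"dy":0,"dz":0,"rx":0,"ry":0,"rz":0},{"dx":6,"dy":0,"dz":0,"rx":0,"ry":0,"rz":0},{"dx":9,"dy":0,"dz":0,"rx":0,"ry":0,"rz":0},{"dx":12,"dy":0,"dz":0,"rx":0,"ry":0,"rz":0},{"dx":15,"dy":0,"dz":0,"rx":0,"ry":0,"rz":0},{"dx":18,"dy":0,"dz":0,"rx":0,"ry":0,"rz":0},{"dx":21,"dy":0,"dz":0,"rx":0,"ry":0,"rz":0},{"dx":24,"dy":0,"dz":0,"rx":0,"ry":0,"rz":0},{"dx":27,"dy":0,"dz":0,"rx":0,"ry":0,"rz":0},{"dx":30,"dy":0,"dz":0,"rx":0,"ry":0,"rz":0}]}}

```text
time: 19.4
eef_pos: [562.6, -17.2, 95.9]
ee_rot: [-0.0, 0.672, 0.741, -0.0]
force: [0.7, -2.6, -2.7]
grip_width: 22.8
finger_force: 59.5
```

{"api": "send_rows", "payload": {"targets": [{"dx":1,"dy":0,"dz":0,"rx":0,"ry":0,"rz":0},{"dx":2,"dy":0,"dz":0,"rx":0,"ry":0,"rz":0},{"dx":3,"dy":0,"dz":0,"rx":0,"ry":0,"rz":0},{"dx":4,"dy":0,"dz":0,"rx":0,"ry":0,"rz":0},{"dx":5,"dy":0,"dz":0,"rx":0,"ry":0,"rz":0},{"dx":6,"dy":0,"dz":0,"rx":0,"ry":0,"rz":0},{"dx":7,"dy":0,"dz":0,"rx":0,"ry":0,"rz":0},{"dx":8,"dy":0,"dz":0,"rx":0,"ry":0,"rz":0},{"dx":9,"dy":0,"dz":0,"rx":0,"ry":0,"rz":0},{"dx":10,"dy":0,"dz":0,"rx":0,"ry":0,"rz":0}]}}

```text
time: 20.4
eef_pos: [561.7, -7.4, 95.9]
ee_rot: [0.0, 0.672, 0.741, 0.0]
force: [-0.4, -2.6, -2.1]
grip_width: 22.6
finger_force: 59.5
```

{"api": "send_rows", "payload": {"targets": [{"dx":0.7,"dy":0,"dz":0,"rx":0,"ry":0,"rz":0},{"dx":1.4,"dy":0,"dz":0,"rx":0,"ry":0,"rz":0},{"dx":2.1,"dy":0,"dz":0,"rx":0,"ry":0,"rz":0},{"dx":2.8,"dy":0,"dz":0,"rx":0,"ry":0,"rz":0},{"dx":3.5,"dy":0,"dz":0,"rx":0,"ry":0,"rz":0},{"dx":4,"dy":0,"dz":0,"rx":0,"ry":0,"rz":0},{"dx":4,"dy":0,"dz":0,"rx":0,"ry":0,"rz":0}]}}

```text
time: 21.1
eef_pos: [561.3, -3.3, 95.9]
ee_rot: [-0.0, 0.672, 0.741, 0.0]
force: [-0.2, -3.8, -2.5]
grip_width: 23.0
finger_force: 59.5
```

{"api": "send_rows", "payload": {"targets": [{"dx":0.3,"dy":0,"dz":0,"rx":0,"ry":0,"rz":0},{"dx":0.6,"dy":0,"dz":0,"rx":0,"ry":0,"rz":0},{"dx":0.9,"dy":0,"dz":0,"rx":0,"ry":0,"rz":0},{"dx":1,"dy":0,"dz":0,"rx":0,"ry":0,"rz":0},{"dx":1,"dy":0,"dz":0,"rx":0,"ry":0,"rz":0}]}}

```text
time: 21.6
eef_pos: [561.2, -2.4, 95.9]
ee_rot: [-0.0, 0.672, 0.741, 0.0]
force: [0.5, -1.7, -2.2]
grip_width: 22.7
finger_force: 59.5
```

{"api": "send_rows", "payload": {"targets": [{"dx":0.3,"dy":0,"dz":0,"rx":0,"ry":0,"rz":0},{"dx":0.6,"dy":0,"dz":0,"rx":0,"ry":0,"rz":0},{"dx":0.9,"dy":0,"dz":0,"rx":0,"ry":0,"rz":0},{"dx":1,"dy":0,"dz":0,"rx":0,"ry":0,"rz":0},{"dx":1,"dy":0,"dz":0,"rx":0,"ry":0,"rz":0}]}}

```text
time: 22.1
eef_pos: [561.1, -1.4, 95.9]
ee_rot: [-0.0, 0.672, 0.741, 0.0]
force: [0.1, -3.1, -1.7]
grip_width: 22.7
finger_force: 59.5
```

{"api": "send_rows", "payload": {"targets": [{"dx":0.3,"dy":0,"dz":0,"rx":0,"ry":0,"rz":0},{"dx":0.6,"dy":0,"dz":0,"rx":0,"ry":0,"rz":0},{"dx":0.9,"dy":0,"dz":0,"rx":0,"ry":0,"rz":0},{"dx":1,"dy":0,"dz":0,"rx":0,"ry":0,"rz":0},{"dx":1,"dy":0,"dz":0,"rx":0,"ry":0,"rz":0}]}}

```text
time: 22.6
eef_pos: [561.0, -0.4, 95.9]
ee_rot: [-0.0, 0.672, 0.741, 0.0]
force: [0.3, -3.0, -2.6]
grip_width: 23.0
finger_force: 59.5
```

{"api": "send_rows", "payload": {"targets": [{"dx":0.3,"dy":0,"dz":0,"rx":0,"ry":0,"rz":0},{"dx":0.6,"dy":0,"dz":0,"rx":0,"ry":0,"rz":0},{"dx":0.9,"dy":0,"dz":0,"rx":0,"ry":0,"rz":0},{"dx":1,"dy":0,"dz":0,"rx":0,"ry":0,"rz":0},{"dx":1,"dy":0,"dz":0,"rx":0,"ry":0,"rz":0}]}}

```text
time: 23.1
eef_pos: [560.9, 0.6, 95.9]
ee_rot: [-0.0, 0.672, 0.741, -0.0]
force: [0.0, -2.0, -1.7]
grip_width: 22.5
finger_force: 59.5
```

{"api": "send_rows", "payload": {"targets": [{"dx":0.3,"dy":0,"dz":0,"rx":0,"ry":0,"rz":0},{"dx":0.6,"dy":0,"dz":0,"rx":0,"ry":0,"rz":0},{"dx":0.9,"dy":0,"dz":0,"rx":0,"ry":0,"rz":0},{"dx":1,"dy":0,"dz":0,"rx":0,"ry":0,"rz":0},{"dx":1,"dy":0,"dz":0,"rx":0,"ry":0,"rz":0}]}}

```text
time: 23.6
eef_pos: [560.8, 1.6, 95.9]
ee_rot: [-0.0, 0.672, 0.741, 0.0]
force: [-0.0, -3.8, -1.7]
grip_width: 22.8
finger_force: 59.5
```

{"api": "send_rows", "payload": {"targets": [{"dx":0.3,"dy":0,"dz":0,"rx":0,"ry":0,"rz":0},{"dx":0.6,"dy":0,"dz":0,"rx":0,"ry":0,"rz":0},{"dx":0.9,"dy":0,"dz":0,"rx":0,"ry":0,"rz":0},{"dx":1,"dy":0,"dz":0,"rx":0,"ry":0,"rz":0},{"dx":1,"dy":0,"dz":0,"rx":0,"ry":0,"rz":0}]}}

```text
time: 24.1
eef_pos: [560.7, 2.6, 95.9]
ee_rot: [-0.0, 0.672, 0.741, 0.0]
force: [0.1, -2.7, -2.5]
grip_width: 22.8
finger_force: 59.5
```

{"api": "send_rows", "payload": {"targets": [{"dx":0.3,"dy":0,"dz":0,"rx":0,"ry":0,"rz":0},{"dx":0.6,"dy":0,"dz":0,"rx":0,"ry":0,"rz":0},{"dx":0.9,"dy":0,"dz":0,"rx":0,"ry":0,"rz":0},{"dx":1.1,"dy":0,"dz":0,"rx":0,"ry":0,"rz":0},{"dx":1.1,"dy":0,"dz":0,"rx":0,"ry":0,"rz":0}]}}

```text
time: 24.6
eef_pos: [560.6, 3.7, 95.9]
ee_rot: [-0.0, 0.672, 0.741, 0.0]
force: [0.3, -2.8, -1.7]
grip_width: 23.0
finger_force: 59.5
```

{"api": "send_rows", "payload": {"targets": [{"dx":0.3,"dy":0,"dz":0,"rx":0,"ry":0,"rz":0},{"dx":0.6,"dy":0,"dz":0,"rx":0,"ry":0,"rz":0},{"dx":0.9,"dy":0,"dz":0,"rx":0,"ry":0,"rz":0},{"dx":1.1,"dy":0,"dz":0,"rx":0,"ry":0,"rz":0},{"dx":1.1,"dy":0,"dz":0,"rx":0,"ry":0,"rz":0}]}}

```text
time: 25.1
eef_pos: [560.5, 4.8, 95.9]
ee_rot: [-0.0, 0.672, 0.741, 0.0]
force: [-0.1, -1.9, -2.2]
grip_width: 22.9
finger_force: 59.5
```

{"api": "send_rows", "payload": {"targets": [{"dx":0.3,"dy":0,"dz":0,"rx":0,"ry":0,"rz":0},{"dx":0.6,"dy":0,"dz":0,"rx":0,"ry":0,"rz":0},{"dx":0.9,"dy":0,"dz":0,"rx":0,"ry":0,"rz":0},{"dx":1.1,"dy":0,"dz":0,"rx":0,"ry":0,"rz":0},{"dx":1.1,"dy":0,"dz":0,"rx":0,"ry":0,"rz":0}]}}

```text
time: 25.6
eef_pos: [560.4, 5.9, 95.9]
ee_rot: [-0.0, 0.672, 0.741, 0.0]
force: [-0.6, -2.8, -2.2]
grip_width: 22.7
finger_force: 59.5
```

{"api": "send_rows", "payload": {"targets": [{"dx":0.3,"dy":0,"dz":0,"rx":0,"ry":0,"rz":0},{"dx":0.6,"dy":0,"dz":0,"rx":0,"ry":0,"rz":0},{"dx":0.9,"dy":0,"dz":0,"rx":0,"ry":0,"rz":0},{"dx":1.1,"dy":0,"dz":0,"rx":0,"ry":0,"rz":0},{"dx":1.1,"dy":0,"dz":0,"rx":0,"ry":0,"rz":0}]}}

```text
time: 26.1
eef_pos: [560.3, 7.0, 95.9]
ee_rot: [-0.0, 0.672, 0.741, 0.0]
force: [-0.0, -3.1, -2.2]
grip_width: 22.8
finger_force: 59.5
```

{"api": "send_rows", "payload": {"targets": [{"dx":0.3,"dy":0,"dz":0,"rx":0,"ry":0,"rz":0},{"dx":0.6,"dy":0,"dz":0,"rx":0,"ry":0,"rz":0},{"dx":0.9,"dy":0,"dz":0,"rx":0,"ry":0,"rz":0},{"dx":1.1,"dy":0,"dz":0,"rx":0,"ry":0,"rz":0},{"dx":1.1,"dy":0,"dz":0,"rx":0,"ry":0,"rz":0}]}}

```text
time: 26.6
eef_pos: [560.2, 8.1, 95.9]
ee_rot: [-0.0, 0.672, 0.741, 0.0]
force: [0.1, -3.2, -1.7]
grip_width: 22.6
finger_force: 59.5
```

{"api": "send_rows", "payload": {"targets": [{"dx":0.3,"dy":0,"dz":0,"rx":0,"ry":0,"rz":0},{"dx":0.6,"dy":0,"dz":0,"rx":0,"ry":0,"rz":0},{"dx":0.9,"dy":0,"dz":0,"rx":0,"ry":0,"rz":0},{"dx":1.1,"dy":0,"dz":0,"rx":0,"ry":0,"rz":0},{"dx":1.1,"dy":0,"dz":0,"rx":0,"ry":0,"rz":0}]}}

```text
time: 27.1
eef_pos: [560.1, 9.2, 95.9]
ee_rot: [-0.0, 0.672, 0.741, 0.0]
force: [0.4, -2.5, -2.0]
grip_width: 23.0
finger_force: 59.5
```

{"api": "send_rows", "payload": {"targets": [{"dx":0.3,"dy":0,"dz":0,"rx":0,"ry":0,"rz":0},{"dx":0.6,"dy":0,"dz":0,"rx":0,"ry":0,"rz":0},{"dx":0.9,"dy":0,"dz":0,"rx":0,"ry":0,"rz":0},{"dx":1.2,"dy":0,"dz":0,"rx":0,"ry":0,"rz":0},{"dx":1.2,"dy":0,"dz":0,"rx":0,"ry":0,"rz":0}]}}

```text
time: 27.6
eef_pos: [560.0, 10.4, 95.9]
ee_rot: [-0.0, 0.672, 0.741, 0.0]
force: [0.8, -3.4, -1.3]
grip_width: 22.9
finger_force: 59.5
```

{"api": "send_rows", "payload": {"targets": [{"dx":0.3,"dy":0,"dz":0,"rx":0,"ry":0,"rz":0},{"dx":0.6,"dy":0,"dz":0,"rx":0,"ry":0,"rz":0},{"dx":0.9,"dy":0,"dz":0,"rx":0,"ry":0,"rz":0},{"dx":1.2,"dy":0,"dz":0,"rx":0,"ry":0,"rz":0},{"dx":1.2,"dy":0,"dz":0,"rx":0,"ry":0,"rz":0}]}}

```text
time: 28.1
eef_pos: [559.8, 11.6, 95.9]
ee_rot: [-0.0, 0.672, 0.741, 0.0]
force: [-0.2, -3.7, -1.3]
grip_width: 22.6
finger_force: 59.5
```

{"api": "send_rows", "payload": {"targets": [{"dx":0.3,"dy":0,"dz":0,"rx":0,"ry":0,"rz":0},{"dx":0.6,"dy":0,"dz":0,"rx":0,"ry":0,"rz":0},{"dx":0.9,"dy":0,"dz":0,"rx":0,"ry":0,"rz":0},{"dx":1.2,"dy":0,"dz":0,"rx":0,"ry":0,"rz":0},{"dx":1.2,"dy":0,"dz":0,"rx":0,"ry":0,"rz":0}]}}

```text
time: 28.6
eef_pos: [559.7, 12.4, 95.9]
ee_rot: [0.0, 0.672, 0.741, -0.0]
force: [-0.2, -3.2, -2.3]
grip_width: 23.0
finger_force: 59.5
```

{"api": "send_rows", "payload": {"targets": [{"dx":0,"dy":0,"dz":0,"rx":0,"ry":0,"rz":0},{"dx":0,"dy":0,"dz":0,"rx":0,"ry":0,"rz":0}]}}

```text
time: 28.8
eef_pos: [559.7, 12.4, 95.9]
ee_rot: [0.0, 0.672, 0.741, -0.0]
force: [0.2, -4.4, -2.9]
grip_width: 23.0
finger_force: 59.5
```

```bash
python3 -c "
from h import *
s=state();print(s['eef_pos'],s['force'],s['torque'],s['effort'].round(2))"
```

```text
[559.72795152  12.42310422  95.89582584] [ 0.19595342 -4.44967137 -2.88745278] [-0.87775575 -0.06840451  0.02711284] [-2.240e+00 -4.319e+01 -8.050e+00 -1.832e+01 -1.080e+00 -3.200e-01
 -1.000e-02]
```

{"api": "send_rows", "payload": {"targets": [{"dx":0.2,"dy":0,"dz":0,"rx":0,"ry":0,"rz":0},{"dx":0.4,"dy":0,"dz":0,"rx":0,"ry":0,"rz":0},{"dx":0.4,"dy":0,"dz":0,"rx":0,"ry":0,"rz":0},{"dx":0.4,"dy":0,"dz":0,"rx":0,"ry":0,"rz":0}]}}

```text
time: 29.2
eef_pos: [559.7, 12.4, 95.9]
ee_rot: [0.0, 0.672, 0.74, -0.0]
force: [-0.6, -4.3, -1.5]
grip_width: 22.6
finger_force: 59.5
```

{"api": "send_rows", "payload": {"targets": [{"dx":0.3,"dy":0,"dz":0,"rx":0,"ry":0,"rz":0},{"dx":0.6,"dy":0,"dz":0,"rx":0,"ry":0,"rz":0},{"dx":0.6,"dy":0,"dz":0,"rx":0,"ry":0,"rz":0},{"dx":0.6,"dy":0,"dz":0,"rx":0,"ry":0,"rz":0}]}}

```text
time: 29.6
eef_pos: [559.7, 12.5, 95.9]
ee_rot: [0.0, 0.672, 0.74, -0.001]
force: [1.1, -5.6, -1.3]
grip_width: 22.9
finger_force: 59.6
```

```bash
python3 -c "
from h import *
s=state();print(s['eef_pos'],s['force'],s['torque'],s['effort'].round(2))"
```

```text
[559.65406147  12.5019976   95.87840134] [ 1.0506275  -5.63287639 -1.32662463] [-1.15430883e+00 -5.71505531e-02  7.20576228e-05] [-3.200e+00 -4.287e+01 -8.970e+00 -1.820e+01 -1.520e+00 -5.000e-01
 -4.000e-02]
```

Motion has stopped at TCP y = 12.5 while the force keeps rising to 5.6 N. The nose is about 80 mm inside the mouth, within the 70–95 mm range, so the shoe has met the stop. Backing off straight along the lane.

{"api": "send_rows", "payload": {"targets": [{"dx":-1,"dy":0,"dz":0,"rx":0,"ry":0,"rz":0},{"dx":-3,"dy":0,"dz":0,"rx":0,"ry":0,"rz":0},{"dx":-8,"dy":0,"dz":0,"rx":0,"ry":0,"rz":0},{"dx":-18,"dy":0,"dz":0,"rx":0,"ry":0,"rz":0},{"dx":-32,"dy":0,"dz":0,"rx":0,"ry":0,"rz":0},{"dx":-48,"dy":0,"dz":0,"rx":0,"ry":0,"rz":0},{"dx":-64,"dy":0,"dz":0,"rx":0,"ry":0,"rz":0},{"dx":-80,"dy":0,"dz":0,"rx":0,"ry":0,"rz":0},{"dx":-96,"dy":0,"dz":0,"rx":0,"ry":0,"rz":0},{"dx":-110,"dy":0,"dz":0,"rx":0,"ry":0,"rz":0}]}}

```text
time: 30.6
eef_pos: [570.3, -98.0, 95.8]
ee_rot: [0.0, 0.672, 0.74, -0.0]
force: [0.1, -0.2, -2.9]
grip_width: 22.9
finger_force: 59.5
```

{"api": "send_rows", "payload": {"targets": [{"dx":-10,"dy":0,"dz":-2,"rx":0,"ry":0,"rz":0},{"dx":-25,"dy":0,"dz":-8,"rx":0,"ry":0,"rz":0},{"dx":-42,"dy":0,"dz":-18,"rx":0,"ry":0,"rz":0},{"dx":-60,"dy":0,"dz":-30,"rx":0,"ry":0,"rz":0},{"dx":-76,"dy":0,"dz":-42,"rx":0,"ry":0,"rz":0},{"dx":-86,"dy":0,"dz":-52,"rx":0,"ry":0,"rz":0},{"dx":-90,"dy":0,"dz":-60,"rx":0,"ry":0,"rz":0},{"dx":-90,"dy":0,"dz":-60,"rx":0,"ry":0,"rz":0}]}}

```text
time: 31.4
eef_pos: [579.9, -185.8, 157.4]
ee_rot: [0.001, 0.672, 0.74, 0.001]
force: [1.1, 0.6, -2.7]
grip_width: 23.4
finger_force: 59.5
```

```bash
python3 - <<'E'
from h import *
plan(479,-296,106,14)
plan(479,-296,27,14)
E
```

```text
t 31.4 p [ 579.9 -185.8  157.4] d [-100.  -111.    -2.8] rv [ 0.15  0.06 -8.47] F [ 1.12  0.57 -2.75] w 23.4 ff 59.5
t 31.4 p [ 579.9 -185.8  157.4] d [ -99.9 -111.3   76.2] rv [ 0.15  0.06 -8.47] F [ 1.12  0.57 -2.75] w 23.4 ff 59.5
```

{"api": "send_rows", "payload": {"targets": [{"dx":-8,"dy":-9,"dz":0,"rx":0,"ry":0,"rz":-1},{"dx":-22,"dy":-25,"dz":0,"rx":0,"ry":0,"rz":-2},{"dx":-40,"dy":-45,"dz":0,"rx":0,"ry":0,"rz":-4},{"dx":-58,"dy":-65,"dz":0,"rx":0,"ry":0,"rz":-6},{"dx":-76,"dy":-85,"dz":0,"rx":0,"ry":0,"rz":-7.5},{"dx":-92,"dy":-103,"dz":0,"rx":0,"ry":0,"rz":-8.5},{"dx":-100,"dy":-111,"dz":5,"rx":0,"ry":0,"rz":-8.5},{"dx":-100,"dy":-111,"dz":15,"rx":0,"ry":0,"rz":-8.5},{"dx":-100,"dy":-111,"dz":30,"rx":0,"ry":0,"rz":-8.5},{"dx":-100,"dy":-111,"dz":45,"rx":0,"ry":0,"rz":-8.5}]}}

```text
time: 32.4
eef_pos: [479.7, -293.0, 109.8]
ee_rot: [-0.0, 0.614, 0.789, 0.001]
force: [-0.1, 0.7, -3.1]
grip_width: 23.2
finger_force: 59.6
```

{"api": "send_rows", "payload": {"targets": [{"dx":0,"dy":0,"dz":10,"rx":0,"ry":0,"rz":0},{"dx":0,"dy":0,"dz":18,"rx":0,"ry":0,"rz":0},{"dx":0,"dy":0,"dz":24,"rx":0,"ry":0,"rz":0},{"dx":0,"dy":0,"dz":27,"rx":0,"ry":0,"rz":0},{"dx":0,"dy":0,"dz":28,"rx":0,"ry":0,"rz":0},{"dx":0,"dy":0,"dz":28,"rx":0,"ry":0,"rz":0}]}}

```text
time: 33.0
eef_pos: [478.5, -295.8, 83.2]
ee_rot: [0.0, 0.615, 0.788, 0.0]
force: [-0.3, -0.6, -2.2]
grip_width: 23.0
finger_force: 59.6
```

```bash
python3 - <<'E'
from h import *
plan(479,-296,27,14)
E
```

```text
t 33.0 p [ 478.5 -295.8   83.2] d [-0.3  0.5  2.2] rv [0.03 0.03 0.06] F [-0.33 -0.58 -2.2 ] w 23.0 ff 59.6
```

{"api": "send_rows", "payload": {"targets": [{"dx":0,"dy":0,"dz":0.5,"rx":0,"ry":0,"rz":0},{"dx":0,"dy":0,"dz":1,"rx":0,"ry":0,"rz":0},{"dx":0,"dy":0,"dz":1.5,"rx":0,"ry":0,"rz":0},{"dx":0,"dy":0,"dz":2,"rx":0,"ry":0,"rz":0},{"dx":0,"dy":0,"dz":2,"rx":0,"ry":0,"rz":0}]}}

```text
time: 33.5
eef_pos: [478.2, -295.7, 80.9]
ee_rot: [0.0, 0.615, 0.788, -0.0]
force: [-0.1, -0.9, -2.6]
grip_width: 22.6
finger_force: 59.6
```

{"api": "send_rows", "payload": {"targets": [{"dx":0,"dy":0,"dz":0.3,"rx":0,"ry":0,"rz":0},{"dx":0,"dy":0,"dz":0.6,"rx":0,"ry":0,"rz":0},{"dx":0,"dy":0,"dz":0.8,"rx":0,"ry":0,"rz":0},{"dx":0,"dy":0,"dz":0.8,"rx":0,"ry":0,"rz":0}]}}

```text
time: 33.9
eef_pos: [478.3, -295.7, 80.8]
ee_rot: [0.0, 0.615, 0.788, -0.0]
force: [-3.3, 0.6, 5.8]
grip_width: 23.2
finger_force: 60.5
```

On the table. Release and rise.

{"api": "send_rows", "payload": {"hand": 60, "targets": [{"dx":0,"dy":0,"dz":0,"rx":0,"ry":0,"rz":0},{"dx":0,"dy":0,"dz":0,"rx":0,"ry":0,"rz":0},{"dx":0,"dy":0,"dz":0,"rx":0,"ry":0,"rz":0},{"dx":0,"dy":0,"dz":0,"rx":0,"ry":0,"rz":0},{"dx":0,"dy":0,"dz":-10,"rx":0,"ry":0,"rz":0},{"dx":0,"dy":0,"dz":-35,"rx":0,"ry":0,"rz":0},{"dx":0,"dy":0,"dz":-75,"rx":0,"ry":0,"rz":0},{"dx":0,"dy":0,"dz":-115,"rx":0,"ry":0,"rz":0},{"dx":0,"dy":0,"dz":-140,"rx":0,"ry":0,"rz":0},{"dx":0,"dy":0,"dz":-140,"rx":0,"ry":0,"rz":0}]}}

```text
time: 34.9
eef_pos: [481.0, -296.6, 225.7]
ee_rot: [0.005, 0.615, 0.788, 0.001]
force: [-0.1, -0.7, 0.4]
grip_width: 60.4
finger_force: 0.0
```

```bash
python3 - <<'E'
from h import *
c=cam('scene')
cv2.imwrite('pics/fin.png',cv2.resize(c['img'][90:270,140:400],(780,540),interpolation=cv2.INTER_CUBIC))
E
```

```text
(no output)
```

View pics/fin.png

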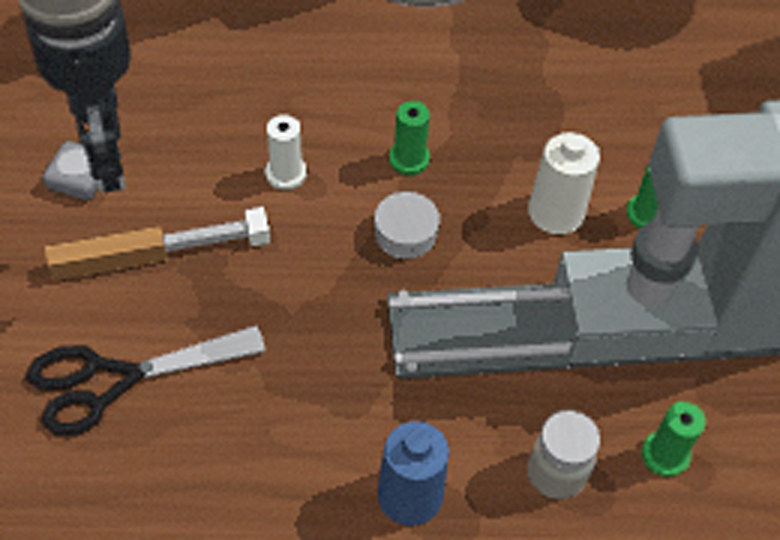

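The bar lies flat on the table (155,245), the bobbin stands upright (285,150), the shoe is inside the hood and the lane is empty. The other things are unmoved and the gripper is clear, so I'm handing in.

```bash
python3 -c "
from h import *
print(hand_in())"
```

```text
the job is handed in; nothing more can be done
None
```

The job is handed in: the bobbin stands upright on the table, and the bar lies flat off the press; the shoe was slid in short slow pushes, not separate taps, until it was blocked about 80 mm inside the hood at under 6 N, which I take to be the stop, unseen.

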